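# Park the glue bottle in its bay

### The arm

A 7-joint arm with a two-finger parallel gripper is mounted at the origin on the work surface. World frame = base frame: x ahead of the robot, y to its left, z up, the work surface at z = 0. Lengths are in m, angles in rad, forces in N, time in s.
With the tool pointing down it reaches from about 0.425 to 1.025 m from the base axis. Payload 3.6 kg.
Tool frame: the origin (TCP) lies at the very end of the fingers, on their centre line; the grasp point (between the pads) lies 19 mm behind it; z points along the fingers, y is the direction in which the jaws open and shut (so a half turn about z gives the same grasp; the last joint's range is limited). The gripper opens to 85 mm and grips with 20 to 120 N. Pads are 22 mm wide; open, the fingers measure 114 mm over their backs; the gripper's body (76 mm by 85 mm) begins 54 mm behind the grasp point. The pads swing forward as they close: fully open they stand 13 mm farther back than shut.
Start: joints at [1.165, 0.591, 0.048, 1.609, -0.033, 0.943, -0.034], TCP at [0.222, -0.69, 0.231] pointing down, gripper open.
Joint ranges: [-2.69, 2.69], [-0.47, 2.24], [-1.27, 1.36], [0.19, 2.51], [-1.53, 4.68], [0.08, 2.07], [-3.09, 3.09]. Speed limits (rad/s): [2.57, 2.57, 3.14, 3.14, 3.14, 3.14, 3.14].

### API

Orientations are given as a 3x3 rotation matrix whose columns are the frame's x, y, z axes.
In Python, from rig import env gives the robot as it stands. The module is installed in compiled form; this text tells all that it offers.
- The arm moves only by the tool play_rows, never from a script. Its argument "rows" is a list of rows, each a list of 3 entries, a list of its own where there are three numbers: the turn, a rotation vector about the world's x, y, z in rad, then the shift along the world's x, y, z in mm, then the opening, from 0 (shut) to 1 (fully open). A call has 1 to 8 rows; each row shifts and turns the commanded pose from where the row before left it; what a row does not reach is not made up. A row lasts 1/10 s, in which the tool goes at most 50 mm and 8.59 degrees, less where a joint would pass 70% of its speed; a pose out of reach is approached as far as the arm can. A call with a gripper value outside its range is refused whole. The fingers move at their own pace and stop on an object; the grip force is fixed at half the most. Time passes only in rows, so rows that do not move let the fingers close. It gives the time, the measured TCP pose, the force and the opening at its end, in the units of the state.
- env.sense(): the state, without advancing time (a new reading comes with each control period).
- env.grab_frame(name): name is "side" or "top"; returns a dict with "pixels" (480x640x3 uint8, red, green, blue), "depth" (480x640 float32, m along the optical axis (not along the pixel's ray), 0 where there is no reading), "fx", "fy", "cx", "cy" (pixels), "k1" (the pictures are not rectified: a ray, as slopes to the right and down, at radius r is drawn at 1 + k1 r^2 times it, then the intrinsics apply), "R" (3x3) and "t" (3): a world point X has camera coordinates R X + t. Camera axes: x right, y down, z forward; pixel columns grow to the right and rows downward; lengths in m; the calibration is good to about 2 mm. A picture is of the moment at which its call begins.
- env.close_job(): hands the job in, once; it reports no verdict.
The state is a dict: "time_s": time; "qpos": joint angles; "joint_velocities": joint speeds; "joint_torque": joint torques, N m; "ee_pos": TCP position; "tool_rot": TCP orientation; "ft_force": force on the tool from outside, world axes, zero at the start; "torque": the same for the moment, N m; "width": opening from 0.0 (shut) to 1.0 (fully open).
Only numpy, scipy, OpenCV 4.12 (cv2) and the standard library are available. Lean on these libraries where they do the work, as an engineer would, in place of code of your own. Each camera call takes 0.05 s, during which the arm holds its last target.

### The job

Slide the tall white glue bottle along the bench into the low three-sided wooden bay, right in until it stands against the bay's back board, and leave it standing upright there. Push it low down near its foot with the fingers so that it never tips, and do not lift it off the bench. Leave everything else where it is.

Things in the scene. Friction and masses are not known exactly. Their poses are not given: they have to be found in the camera images.
- bottle: tall slim white plastic glue bottle, standing: round, 56 mm across from the bench up to 66 mm, then narrowing to a long 24 mm neck from 92 mm up, a grey 30 mm collar at 126-146 mm and a thin nozzle up to 200 mm; 0.2 to 0.4 kg; origin at the centre of its underside, z up. Slides on the bare metal bench (friction 0.5 to 0.7) if pushed below about 35 mm height; tips if pushed much higher.
- bay: low three-sided pine bay fixed to the bench, no floor: inside 96 mm wide, 65 mm deep; walls 18 mm thick, back 60 mm high, sides 30 mm high. Origin: bottom middle of the back board's inner face; x points from the mouth to the back board: inside is x -0.065 (mouth, facing the robot's right, -y world, within 0.3 rad) to 0, y -0.048 to 0.048. Bottle touches the back at x = -0.028.
- jar: empty open glass jar (a bystander), 76 mm across and 115 mm tall, upright; origin at the centre of its underside
- clamp: black plastic bar clamp lying flat (a bystander), 150 mm long bar, about 22 mm high; origin at the bar's middle on the bench
- tin: short steel tin with lid (a bystander), 72 mm across, 58 mm high; origin at the centre of its underside
- drill: steel hand-cranked drill with wooden handles lying on the bench (a bystander), about 310 mm long and 85 mm high; origin under its middle
- birdbox: partly assembled plywood bird box without lid and with half a front (a bystander), 140 x 150 x 212 mm; origin at the centre of its underside
- panel: loose plywood front panel lying flat (a bystander), 150 x 130 x 12 mm; origin at the centre of its underside
- tub: yellow plastic storage tub, lid shut (a bystander), 215 x 295 x 128 mm; origin at the centre of its underside
There are look-alikes about, which are no part of the job. Several things have the shape of the bottle; the one meant has the colours described above. Of the things shaped like the bay, the pine one is meant.

How it is judged:
At the end, for the whole second after the job is handed in: The bottle stands upright (within 0.08 rad) and still on the bench between the side strips of the bay, its foot within 12 mm of the back board (x of bottle in the frame of bay between -0.04 and -0.02 m and y of bottle in the frame of bay between -0.03 and 0.03 m and angle between bottle's own z axis and vertical below 0.08 rad and height (world z) of bottle below 0.006 m and linear speed of bottle below 0.01 m/s); the robot touches nothing.
It fails at once if the bottle tips by more than 0.25 rad (angle between bottle's own z axis and vertical above 0.25 rad).
It fails at once if the bottle is lifted more than 10 mm off the bench (height (world z) of bottle above 0.01 m).
It fails at once if the bottle is pushed high up instead of near its foot (grasp point more than 0.09 m above the bench while the fingers push it) (contact force between the fingers and bottle above 1 N and height (world z) of the grasp point above 0.09 m).
It fails at once if another thing on the bench is moved by more than 20 mm (distance of any of jar, clamp, tin, drill, birdbox, panel, tub from where it was at the start of the episode above 0.02 m).
It fails at once if the jar is tipped (angle between jar's own z axis and vertical above 0.3 rad).
It also fails if it takes over 58 s, if anything falls off the work surface, if the arm or the gripper's body presses on something with over 40 N, if the wrist force passes 120 N, or if a joint passes its speed limit or range.

## Working session

There is one attempt and no reset: what is moved stays moved. The work goes in short steps, Python scripts to look and compute and a tool call to move; the robot and the scene stay as the last step left them, time stands still between calls to the robot, and variables do not carry over. Pictures are saved under pics/ and viewed, and the job is handed in when it is done.

Besides the shell and the picture viewer there is one more tool, called as name(argument=value, ...), one argument or row to a line, values as JSON. play_rows: Moves the arm, as the interface text tells. Its arguments: {"type":"object","properties":{"rows":{"type":"array"}},"required":["rows"]}

```bash
mkdir -p pics; cat > h.py <<'E'
import numpy as np, cv2, pickle
from rig import env
def grab(n,tag):
    f=env.grab_frame(n); pickle.dump(f,open(f'{tag}.pkl','wb'))
    cv2.imwrite(f'pics/{tag}.png',cv2.cvtColor(f['pixels'],cv2.COLOR_RGB2BGR)); return f
def ray(f,u,v):
    K=np.array([[f['fx'],0,f['cx']],[0,f['fy'],f['cy']],[0,0,1.]])
    p=cv2.undistortPoints(np.array([[[u,v]]],float),K,np.array([f['k1'],0,0,0,0.]))[0,0]
    R=np.array(f['R']);t=np.array(f['t'])
    return -R.T@t, R.T@np.array([p[0],p[1],1])
def onz(f,u,v,z):
    c,d=ray(f,u,v); return c+d*(z-c[2])/d[2]
def dep(f,u,v):
    c,d=ray(f,u,v); return c+d*f['depth'][int(round(v)),int(round(u))]
E
python3 - <<'E'
from h import *
for n in('side','top'):
    f=grab(n,n+'0'); print(n,-np.array(f['R']).T@f['t'],f['fx'],f['k1'])
s=env.sense();print(s['time_s'],s['ee_pos'],s['tool_rot'],s['width'],s['ft_force'])
E
```

```text
side [0.38037459 1.29832914 0.89100128] 561.9967605531479 -0.10809435022744447
top [ 0.24940686 -0.04273938  1.51542095] 575.2269753586952 -0.14041592369637462
0.1 [ 0.22219678 -0.68932945  0.23024881] [[ 9.51755464e-01  3.06856630e-01 -7.38175445e-04]
 [ 3.06857494e-01 -9.51753601e-01  1.88725909e-03]
 [-1.23443172e-04 -2.02272382e-03 -9.99997947e-01]] 1.0030980342212072 [-0.28220335 -0.50902696  0.27511971]
```

View pics/side0.png

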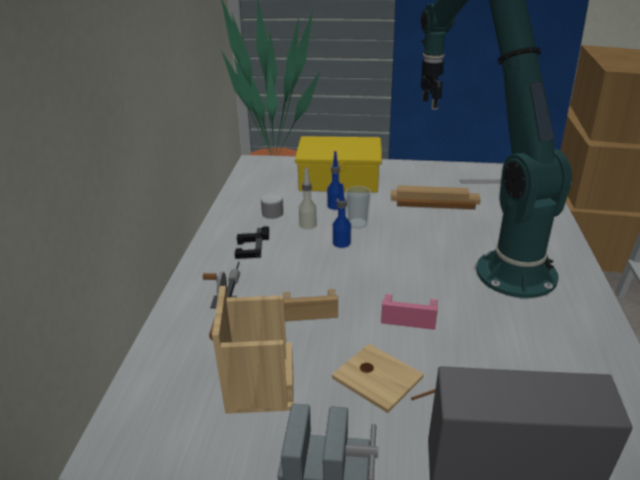

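View pics/top0.png

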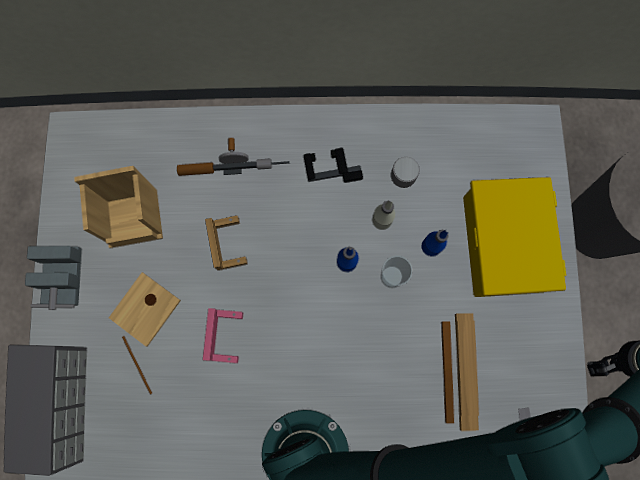

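The top view shows the white bottle near (383,215), the pine bay near (225,242) with its mouth to the right, and the jar at (397,272). The blue bottles are at (347,259) and (434,242), the tin at (405,171) and the clamp at (333,166). Next I'll measure these.

```bash
python3 - <<'E'
from h import *
T=pickle.load(open('top0.pkl','rb'));S=pickle.load(open('side0.pkl','rb'))
def crop(f,x0,y0,x1,y1,k,o):
    cv2.imwrite(o,cv2.resize(cv2.cvtColor(f['pixels'][y0:y1,x0:x1],cv2.COLOR_RGB2BGR),None,fx=k,fy=k,interpolation=cv2.INTER_CUBIC))
crop(T,190,140,450,300,3,'pics/tc.png')
crop(S,200,130,400,330,3,'pics/sc.png')
# height map points for top: regions
D=T['depth']
vv,uu=np.mgrid[140:300,190:460]
K=np.array([[T['fx'],0,T['cx']],[0,T['fy'],T['cy']],[0,0,1.]])
p=cv2.undistortPoints(np.stack([uu.ravel(),vv.ravel()],1)[:,None].astype(float),K,np.array([T['k1'],0,0,0,0.]))[:,0]
d=D[140:300,190:460].ravel()
P=(np.c_[p*d[:,None],d]-T['t'])@np.array(T['R'])
ok=(d>0)
Z=np.where(ok,P[:,2],0).reshape(vv.shape)
m=((Z>0.012)).astype(np.uint8)
n,l,st,c=cv2.connectedComponentsWithStats(m)
P=P.reshape(*vv.shape,3)
for i in range(1,n):
    if st[i,4]<30: continue
    q=P[l==i]; print(c[i]+[190,140],st[i,4],q.min(0).round(3),q.max(0).round(3))
E
```

```text
[231.47493163 161.9680948 ] 1097 [0.737 0.035 0.012] [0.811 0.308 0.089]
[333.05941704 167.28139013] 892 [ 0.709 -0.164  0.012] [ 0.81  -0.005  0.032]
[404.75898204 171.25898204] 668 [ 0.695 -0.313  0.012] [ 0.766 -0.241  0.068]
[383.4192229 215.       ] 489 [ 0.576 -0.24   0.012] [ 0.632 -0.185  0.201]
[221.11689815 243.04166667] 864 [0.471 0.147 0.012] [0.615 0.254 0.069]
[435.11890838 242.44444444] 513 [ 0.502 -0.372  0.012] [ 0.559 -0.316  0.2  ]
[346.63700234 258.95316159] 427 [ 0.464 -0.141  0.012] [ 0.517 -0.087  0.203]
[396.91590494 270.17367459] 547 [ 0.414 -0.272  0.012] [ 0.487 -0.197  0.122]
```

View pics/tc.png

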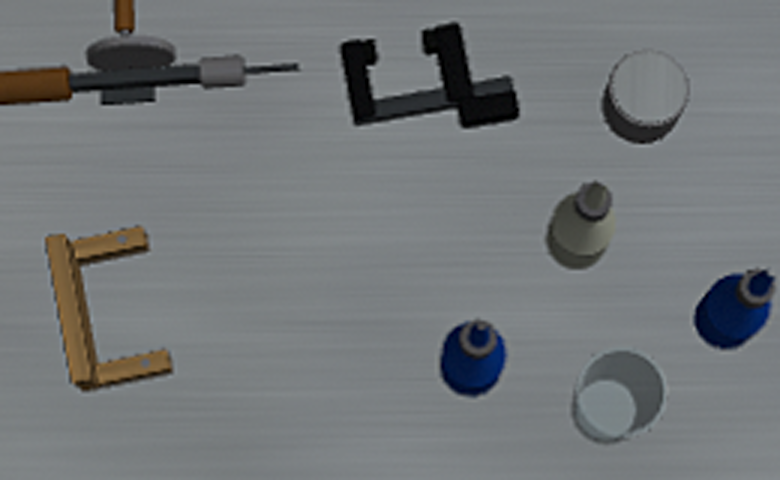

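View pics/sc.png

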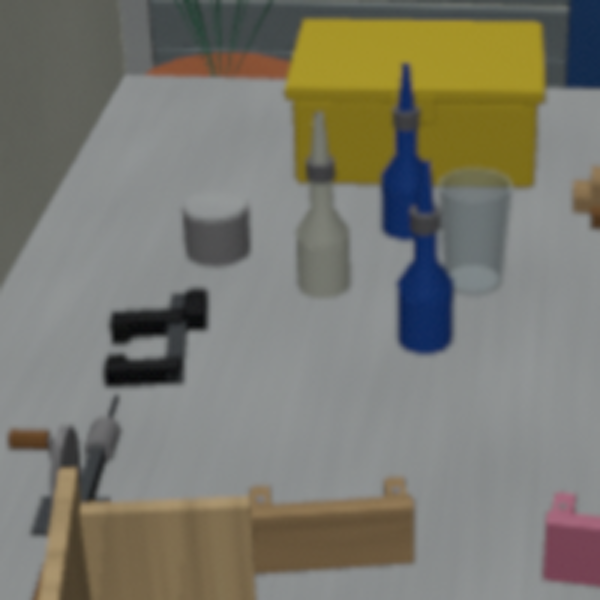

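```bash
cat > m.py <<'E'
from h import *
def cloud(f,u0,v0,u1,v1):
    vv,uu=np.mgrid[v0:v1,u0:u1]
    K=np.array([[f['fx'],0,f['cx']],[0,f['fy'],f['cy']],[0,0,1.]])
    p=cv2.undistortPoints(np.stack([uu.ravel(),vv.ravel()],1)[:,None].astype(float),K,np.array([f['k1'],0,0,0,0.]))[:,0]
    d=f['depth'][v0:v1,u0:u1].ravel().astype(float)
    return ((np.c_[p*d[:,None],d]-f['t'])@np.array(f['R']))[d>0]
E
python3 - <<'E'
from m import *
T=pickle.load(open('top0.pkl','rb'))
P=cloud(T,195,205,255,280)
for a,b in((.052,.07),(.022,.038)):
    q=P[(P[:,2]>a)&(P[:,2]<b)]
    if a<.04: q=q[q[:,1]<.21]
    print(len(q),np.median(q[:,2]))
    if a>.04: r=cv2.minAreaRect(q[:,:2].astype(np.float32));print(r,cv2.boxPoints(r))
    else:
        for s in(q[q[:,0]>.54],q[q[:,0]<.54]): 
            r=cv2.minAreaRect(s[:,:2].astype(np.float32));print(r,cv2.boxPoints(r))
B=cloud(T,360,190,410,240)
for a,b in((.012,.06),(.06,.07),(.095,.12),(.13,.146),(.15,.21)):
    q=B[(B[:,2]>a)&(B[:,2]<b)]; print(a,len(q),q.min(0),q.max(0)) if len(q) else 0
print('bench',np.median(B[:,2]))
# corner pixels from the crop (tc/3+[190,140])
for n,(u,v),z in [('back out L',(48,236),.06),('back in L',(71,235),.06),('back in R',(93,376),.06),('back out R',(73,384),.06),('sideL tip out',(146,227),.03),('sideL tip in',(148,248),.03),('sideR tip in',(168,350),.03),('sideR tip out',(172,371),.03)]:
    print(n,onz(T,190+u/3,140+v/3,z).round(4))
# Side-view: bottle base
S=pickle.load(open('side0.pkl','rb'))
print('bottle foot left/right edges', onz(S,200+297/3,130+285/3,0.0),onz(S,200+350/3,130+285/3,0.0), onz(S,200+323/3,130+295/3,0))
E
```

```text
358 0.058625916367578135
((0.5377783179283142, 0.23310300707817078), (0.13233795762062073, 0.01965903677046299), 11.312559127807617) [[0.47096676 0.22976178]
 [0.47482306 0.21048468]
 [0.6045899  0.23644423]
 [0.6007336  0.25572133]]
268 0.028998860467887112
((0.603863537311554, 0.1911102831363678), (0.019014481455087662, 0.04099244251847267), 13.620573043823242) [[0.589797   0.20879121]
 [0.59945035 0.16895162]
 [0.61793005 0.17342936]
 [0.6082767  0.21326895]]
((0.49040356278419495, 0.1796039640903473), (0.018245292827486992, 0.06216389685869217), 10.428632736206055) [[0.47580543 0.20852117]
 [0.48705778 0.14738415]
 [0.50500166 0.15068676]
 [0.49374935 0.21182378]]
0.012 90 [ 0.57630357 -0.23467683  0.01232147] [ 0.61209671 -0.18567049  0.05958725]
0.06 68 [ 0.57814344 -0.2397904   0.06058807] [ 0.6321782  -0.1849977   0.06987567]
0.095 19 [ 0.59384112 -0.21889303  0.09504228] [ 0.6065278  -0.20002391  0.1138361 ]
0.13 50 [ 0.59112306 -0.22792018  0.13025216] [ 0.61901241 -0.19796143  0.14577853]
0.15 49 [ 0.59482479 -0.22628771  0.15026633] [ 0.60909461 -0.20511242  0.20095487]
bench 0.0005611587498499548
back out L [0.6005 0.2511 0.06  ]
back in L [0.6011 0.2309 0.06  ]
back in R [0.4767 0.2088 0.06  ]
back out R [0.4699 0.226  0.06  ]
sideL tip out [0.6147 0.1695 0.03  ]
sideL tip in [0.5956 0.1674 0.03  ]
sideR tip in [0.5037 0.1483 0.03  ]
sideR tip out [0.4851 0.1446 0.03  ]
bottle foot left/right edges [ 0.6341048  -0.20475999  0.        ] [ 0.57881482 -0.20943736  0.        ] [ 0.60425877 -0.18675259  0.        ]
```

play_rows(
  rows=[
    [[0,0,0],[0,0,45],0.4],
    [[0,0,0],[0,0,45],0.4],
    [[0,0,0.1],[28,30,0],0.4],
    [[0,0,0.1],[28,30,0],0.4],
    [[0,0,0.1],[28,30,0],0.4],
    [[0,0,0.1],[28,30,0],0.4],
    [[0,0,0.1],[28,30,0],0.4],
    [[0,0,0.1],[28,30,0],0.4],
  ],
)

```text
time_s: 0.9
ee_pos: [0.3911, -0.5084, 0.3209]
tool_rot: [[0.609, 0.793, -0.001], [0.793, -0.609, 0.001], [0.0, -0.001, -1.0]]
ft_force: [1.2, -0.8, 1.0]
width: 0.4
```

play_rows(
  rows=[
    [[0,0,0.1],[28,30,0],0.4],
    [[0,0,0.1],[28,30,0],0.4],
    [[0,0,0.1],[28,30,0],0.4],
    [[0,0,0.1],[28,30,0],0.4],
    [[0,0,0.1],[28,30,0],0.4],
    [[0,0,0.1],[28,30,0],0.4],
    [[0,0,0.1],[28,30,0],0.4],
    [[0,0,0.1],[28,25,0],0.4],
  ],
)

```text
time_s: 1.7
ee_pos: [0.6151, -0.2728, 0.3209]
tool_rot: [[-0.146, 0.989, -0.001], [0.989, 0.146, 0.001], [0.001, -0.001, -1.0]]
ft_force: [0.9, -0.6, 0.2]
width: 0.403
```

play_rows(
  rows=[
    [[0.119,0.017,0],[0,0,0],0.4],
    [[0.119,0.017,0],[0,0,0],0.4],
    [[0.119,0.017,0],[0,0,0],0.4],
    [[0.119,0.017,0],[0,0,0],0.4],
    [[0.119,0.017,0],[0,0,0],0.4],
    [[0,0,0],[0,0,0],0.4],
  ],
)

```text
time_s: 2.3
ee_pos: [0.6124, -0.2804, 0.3164]
tool_rot: [[-0.106, 0.991, -0.081], [0.817, 0.134, 0.561], [0.567, -0.007, -0.824]]
ft_force: [-1.6, -0.7, -1.5]
width: 0.402
```

```bash
python3 - <<'E'
from h import *
grab('side','side1');grab('top','top1');s=env.sense();print(s['qpos'],s['ee_pos'])
E
```

```text
[ 0.84750918  0.68254471 -0.51108213  1.41412696 -0.19839726  1.43500224
  0.58436935] [ 0.61394457 -0.27536617  0.3201153 ]
```

View pics/side1.png

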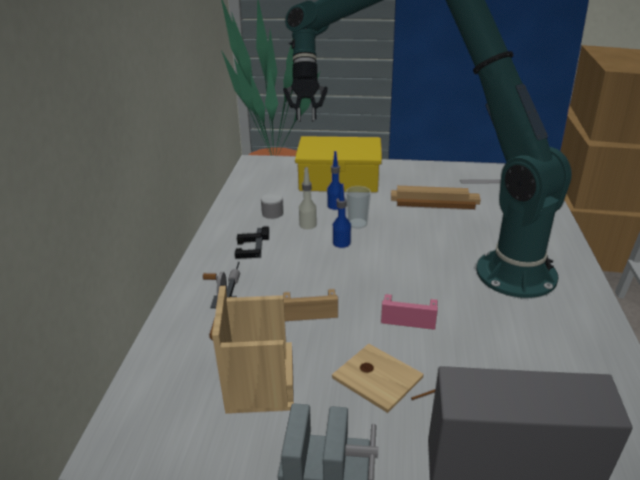

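View pics/top1.png

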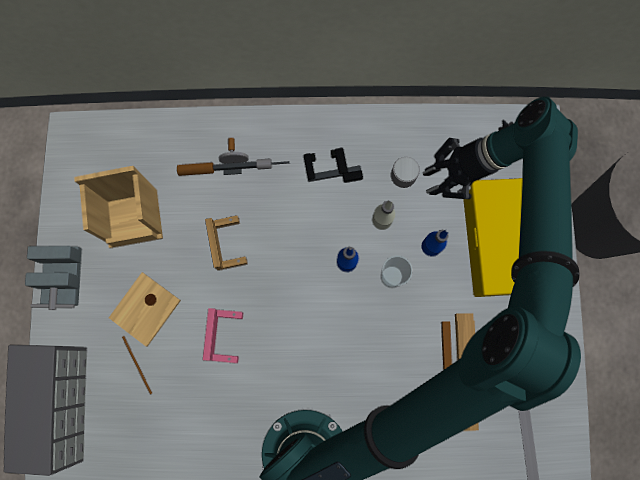

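```bash
python3 - <<'E'
from m import *
T=pickle.load(open('top1.pkl','rb'))
for p in [(460,170),(485,155),(510,148),(545,115),(545,170),(545,220),(545,265),(520,350),(548,340),(480,210),(480,280),(440,190),(430,165)]: print(p,dep(T,*p).round(3))
S=pickle.load(open('side1.pkl','rb'))
for p in [(305,85),(303,60),(295,20),(350,8)]: print('s',p,dep(S,*p).round(3))
E
```

```text
(460, 170) [ 0.61  -0.331  0.414]
(485, 155) [ 0.613 -0.359  0.496]
(510, 148) [ 0.612 -0.395  0.537]
(545, 115) [ 0.641 -0.432  0.621]
(545, 170) [ 0.526 -0.401  0.669]
(545, 220) [ 0.436 -0.375  0.711]
(545, 265) [ 0.363 -0.353  0.751]
(520, 350) [ 0.249 -0.28   0.834]
(548, 340) [ 0.26  -0.324  0.814]
(480, 210) [ 0.598 -0.449  0.127]
(480, 280) [ 0.421 -0.437  0.128]
(440, 190) [ 0.585 -0.3    0.356]
(430, 165) [ 0.645 -0.284  0.343]
s (305, 85) [ 0.619 -0.326  0.41 ]
s (303, 60) [ 0.627 -0.354  0.477]
s (295, 20) [ 0.656 -0.411  0.581]
s (350, 8) [ 0.491 -0.377  0.622]
```

play_rows(
  rows=[
    [[0,0,0],[0,0,-40],0.4],
    [[0,0,0],[0,0,-40],0.4],
    [[0,0,0],[0,0,-40],0.4],
    [[0,0,0],[0,0,-40],0.4],
    [[0,0,0],[0,0,-40],0.4],
    [[0,0,0],[0,0,-40],0.4],
    [[0,0,0],[0,0,-25],0.4],
    [[0,0,0],[0,0,0],0.4],
  ],
)

```text
time_s: 3.2
ee_pos: [0.6125, -0.2721, 0.0541]
tool_rot: [[-0.116, 0.989, -0.086], [0.815, 0.145, 0.561], [0.567, -0.005, -0.823]]
ft_force: [-0.4, -0.6, -0.1]
width: 0.401
```

```bash
python3 - <<'E'
from h import *
f=grab('side','side2');s=env.sense();print(s['qpos'].round(3) if hasattr(s['qpos'],'round') else s['qpos'],s['ee_pos'],s['tool_rot'],s['ft_force'])
cv2.imwrite('pics/s2c.png',cv2.resize(cv2.imread('pics/side2.png')[100:280,200:420],None,fx=3.3,fy=3.3))
f=grab('top','top2');cv2.imwrite('pics/t2c.png',cv2.resize(cv2.imread('pics/top2.png')[100:300,300:560],None,fx=3,fy=3))
E
```

```text
[ 0.823  0.956 -0.465  1.553 -0.121  1.059  0.692] [ 0.61419749 -0.2727247   0.05652139] [[-0.11750832  0.98962947 -0.08261546]
 [ 0.81575018  0.14363531  0.56028612]
 [ 0.56634215 -0.0015553  -0.82416876]] [0.39425653 0.85223931 1.4186842 ]
```

View pics/s2c.png

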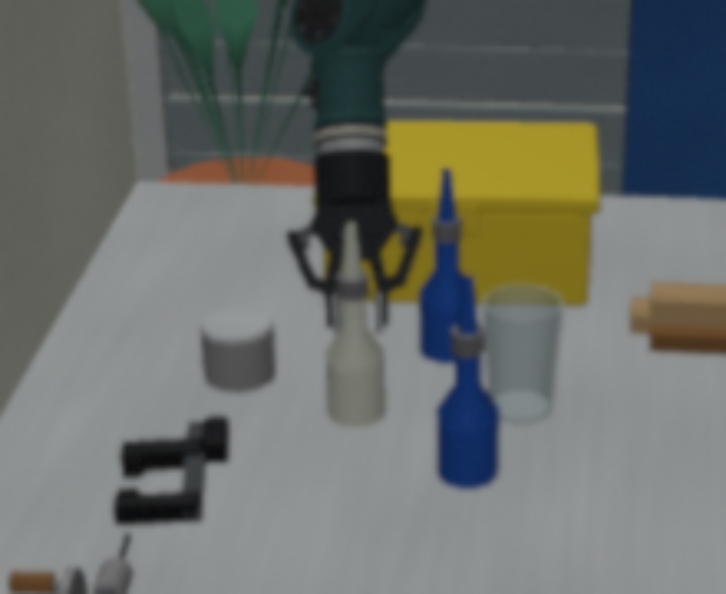

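View pics/t2c.png

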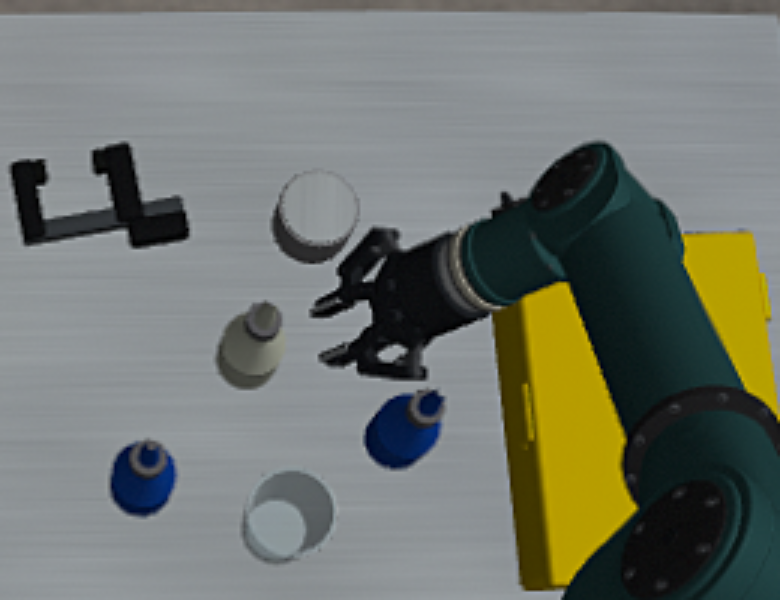

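```bash
python3 - <<'E'
from m import *
T=pickle.load(open('top2.pkl','rb'))
for p in [(427,179),(431,180),(421,186),(416,192),(438,223),(440,221),(428,224),(425,218),(407,202)]: print(p,dep(T,*p).round(3))
E
```

```text
(427, 179) [ 0.677 -0.317  0.137]
(431, 180) [ 0.674 -0.327  0.138]
(421, 186) [ 0.665 -0.304  0.118]
(416, 192) [ 0.654 -0.293  0.103]
(438, 223) [ 0.249 -0.043  1.515]
(440, 221) [ 0.568 -0.343  0.139]
(428, 224) [ 0.564 -0.316  0.126]
(425, 218) [ 0.586 -0.314  0.097]
(407, 202) [ 0.633 -0.272  0.082]
```

play_rows(
  rows=[
    [[0,0,0],[-1,10,-10],0.4],
    [[0,0,0],[0,0,-15],0.4],
    [[0,0,0],[0,0,-15],0.4],
    [[0,0,0],[0,0,0],0.4],
    [[0,0,0],[0,0,0],0.4],
  ],
)

```text
time_s: 3.8
ee_pos: [0.6128, -0.2652, 0.0155]
tool_rot: [[-0.115, 0.99, -0.081], [0.816, 0.14, 0.56], [0.566, -0.002, -0.824]]
ft_force: [-0.3, 0.6, -0.6]
width: 0.398
```

play_rows(
  rows=[
    [[0,0,0],[-1,6,0],0.4],
    [[0,0,0],[-1,6,0],0.4],
    [[0,0,0],[-1,6,0],0.4],
    [[0,0,0],[-1,7,0],0.4],
    [[0,0,0],[-1,7,0],0.4],
    [[0,0,0],[-1,7,0],0.4],
    [[0,0,0],[-1,7,0],0.4],
    [[0,0,0],[-1,7,0],0.4],
  ],
)

```text
time_s: 4.6
ee_pos: [0.6055, -0.2118, 0.0164]
tool_rot: [[-0.116, 0.99, -0.08], [0.817, 0.14, 0.559], [0.565, -0.0, -0.825]]
ft_force: [0.4, -2.2, 0.7]
width: 0.404
```

```bash
cat > look.py <<'E'
import sys
from m import *
t=sys.argv[1]
f=grab('side','side'+t);T=grab('top','top'+t);s=env.sense();print(s['time_s'],s['ee_pos'],s['ft_force'])
a=cv2.resize(cv2.imread(f'pics/side{t}.png')[100:340,200:400],None,fx=2,fy=2)
b=cv2.resize(cv2.imread(f'pics/top{t}.png')[140:300,190:380],None,fx=2,fy=2)
c=np.zeros((480,780,3),np.uint8);c[:,:400]=a;c[:320,400:]=b;cv2.imwrite(f'pics/c{t}.png',c)
E
python3 look.py 3
```

```text
4.7 [ 0.60499907 -0.20992365  0.01658061] [-1.00602243  0.12340696 -0.45444801]
```

View pics/c3.png

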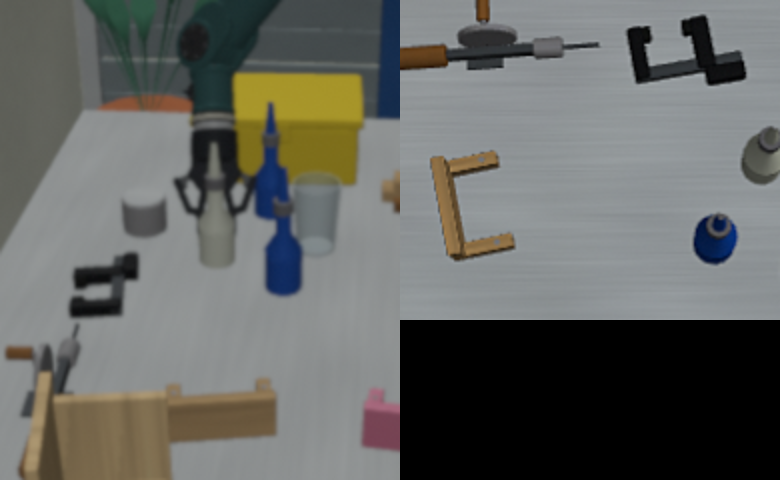

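```bash
cat > bot.py <<'E'
import sys
from m import *
def bottle(tag):
    T=pickle.load(open(f'top{tag}.pkl','rb'));h=cv2.cvtColor(T['pixels'],cv2.COLOR_RGB2HSV)
    # beige-white: hue 15-35, low sat
    m=cv2.inRange(h,(15,18,60),(40,70,255)); m[:140]=0;m[300:]=0;m[:,:180]=0;m[:,460:]=0
    n,l,st,c=cv2.connectedComponentsWithStats(m)
    for i in range(1,n):
        if st[i,4]>60: print('comp',st[i],c[i].round(1))
    i=1+np.argmax(st[1:,4]); x,y,w,hh=st[i,:4]
    # body ring pts from the cloud by height
    P=cloud(T,x-6,y-10,x+w+6,y+hh+6)
    for a,b in((.015,.066),(.056,.075),(.13,.15)):
        q=P[(P[:,2]>a)&(P[:,2]<b)]
        if len(q): print(a,len(q),q.min(0).round(4),q.max(0).round(4),q.mean(0).round(4))
bottle(sys.argv[1])
E
python3 bot.py 0; python3 bot.py 3
```

```text
comp [374 205  21  23 249] [383.5 216.9]
0.015 116 [ 0.5763 -0.2398  0.0151] [ 0.6303 -0.185   0.0658] [ 0.5881 -0.2051  0.0446]
0.056 123 [ 0.5775 -0.2398  0.0564] [ 0.6322 -0.185   0.075 ] [ 0.5963 -0.2086  0.0684]
0.13 78 [ 0.5911 -0.2279  0.1303] [ 0.619  -0.198   0.1496] [ 0.602  -0.2113  0.1435]
comp [421 184  17  28  83] [425.4 199.4]
comp [361 207  22  25 297] [371.1 220.8]
0.015 214 [ 0.5713 -0.2279  0.0163] [ 0.6515 -0.1535  0.0658] [ 0.5963 -0.198   0.044 ]
0.056 154 [ 0.5717 -0.2262  0.0573] [ 0.6515 -0.1537  0.0749] [ 0.5974 -0.186   0.0677]
0.13 73 [ 0.584  -0.1955  0.1314] [ 0.6123 -0.1674  0.1499] [ 0.5947 -0.18    0.1437]
```

play_rows(
  rows=[
    [[0,0,0],[-1.5,12,0],0.4],
    [[0,0,0],[-1.5,12,0],0.4],
    [[0,0,0],[-1.5,12,0],0.4],
    [[0,0,0],[-1.5,12,0],0.4],
    [[0,0,0],[-1.5,12,0],0.4],
    [[0,0,0],[-1.5,12,0],0.4],
    [[0,0,0],[-1.5,12,0],0.4],
    [[0,0,0],[-1.5,12,0],0.4],
  ],
)

```text
time_s: 5.5
ee_pos: [0.5932, -0.115, 0.0163]
tool_rot: [[-0.116, 0.99, -0.08], [0.817, 0.141, 0.56], [0.566, -0.001, -0.825]]
ft_force: [0.4, -0.7, -0.7]
width: 0.399
```

```bash
python3 look.py 4; python3 bot.py 4
```

```text
5.6 [ 0.59270903 -0.11250884  0.01703064] [ 0.13058501 -0.02117939  0.47261298]
comp [380 190  17  27 100] [384.8 205.2]
comp [325 214  20  23 294] [334.5 226. ]
0.015 202 [ 0.5578 -0.127   0.0151] [ 0.6344 -0.0572  0.0659] [ 0.5826 -0.1006  0.0435]
0.056 147 [ 0.5587 -0.126   0.056 ] [ 0.6344 -0.0572  0.075 ] [ 0.5806 -0.0864  0.0677]
0.13 82 [ 0.5717 -0.0965  0.132 ] [ 0.6015 -0.069   0.1496] [ 0.5831 -0.0825  0.1442]
```

View pics/c4.png

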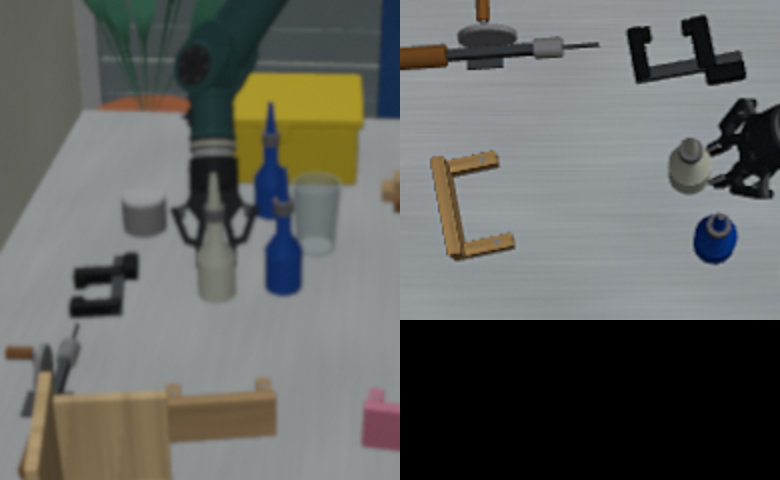

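play_rows(
  rows=[
    [[0,0,0],[-1.5,12,0],0.4],
    [[0,0,0],[-1.5,12,0],0.4],
    [[0,0,0],[-1.5,12,0],0.4],
    [[0,0,0],[-1.5,12,0],0.4],
    [[0,0,0],[-1.5,12,0],0.4],
    [[0,0,0],[-1.5,12,0],0.4],
    [[0,0,0],[-1.5,12,0],0.4],
    [[0,0,0],[-1.5,12,0],0.4],
  ],
)

```text
time_s: 6.4
ee_pos: [0.5812, -0.019, 0.0163]
tool_rot: [[-0.116, 0.99, -0.08], [0.817, 0.141, 0.56], [0.566, -0.001, -0.825]]
ft_force: [0.9, -0.8, -0.5]
width: 0.397
```

play_rows(
  rows=[
    [[0,0,0],[-1.5,12,0],0.4],
    [[0,0,0],[-1.5,12,0],0.4],
    [[0,0,0],[-1.5,12,0],0.4],
    [[0,0,0],[-1.5,12,0],0.4],
    [[0,0,0],[-1.5,12,0],0.4],
    [[0,0,0],[-1.5,12,0],0.4],
    [[0,0,0],[-1.5,12,0],0.4],
    [[0,0,0],[-1.5,10,0],0.4],
  ],
)

```text
time_s: 7.2
ee_pos: [0.5692, 0.0753, 0.0164]
tool_rot: [[-0.116, 0.99, -0.08], [0.816, 0.141, 0.56], [0.566, -0.0, -0.825]]
ft_force: [-0.2, -0.9, -0.5]
width: 0.4
```

```bash
python3 look.py 5; python3 bot.py 5
```

```text
7.3 [0.56852484 0.07667955 0.01693826] [ 0.6737415   0.53622141 -0.2312031 ]
comp [301 201  18  27  88] [305.8 216.7]
comp [252 222  22  24 311] [263.7 235.5]
0.015 210 [0.5335 0.0592 0.0153] [0.6148 0.1293 0.066 ] [0.5591 0.0823 0.0434]
0.056 163 [0.5341 0.0587 0.0561] [0.6148 0.1293 0.0749] [0.5614 0.0924 0.0678]
0.13 77 [0.5471 0.0892 0.1315] [0.5748 0.118  0.149 ] [0.559  0.1027 0.1438]
```

View pics/c5.png

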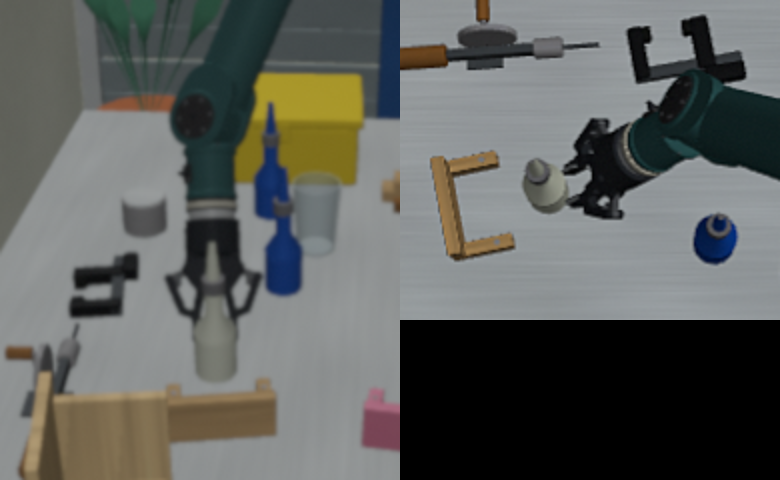

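play_rows(
  rows=[
    [[0,0,0],[-2,10,0],0.4],
    [[0,0,0],[-2,10,0],0.4],
    [[0,0,0],[-2,10,0],0.4],
    [[0,0,0],[-2,10,0],0.4],
    [[0,0,0],[-1.5,10,0],0.4],
    [[0,0,0],[-1.5,10,0],0.4],
    [[0,0,0],[-1.5,10,0],0.4],
    [[0,0,0],[-1.5,10,0],0.4],
  ],
)

```text
time_s: 8.1
ee_pos: [0.5552, 0.1549, 0.0163]
tool_rot: [[-0.116, 0.99, -0.08], [0.817, 0.141, 0.56], [0.566, -0.001, -0.825]]
ft_force: [1.6, -0.3, -0.8]
width: 0.402
```

```bash
python3 look.py 6; python3 bot.py 6
```

```text
8.2 [0.55450049 0.15655019 0.01694641] [-0.40320478  0.52956134  1.13090822]
comp [267 208  19  26  82] [272.4 223.1]
comp [221 227  24  24 322] [233.6 240.7]
0.015 502 [0.5012 0.1339 0.0153] [0.6125 0.2338 0.0659] [0.5627 0.1866 0.0389]
0.056 207 [0.5012 0.1336 0.0561] [0.603  0.2263 0.0748] [0.545  0.1752 0.0661]
0.13 76 [0.5344 0.1698 0.1324] [0.5617 0.1987 0.15  ] [0.5454 0.1814 0.143 ]
```

View pics/c6.png

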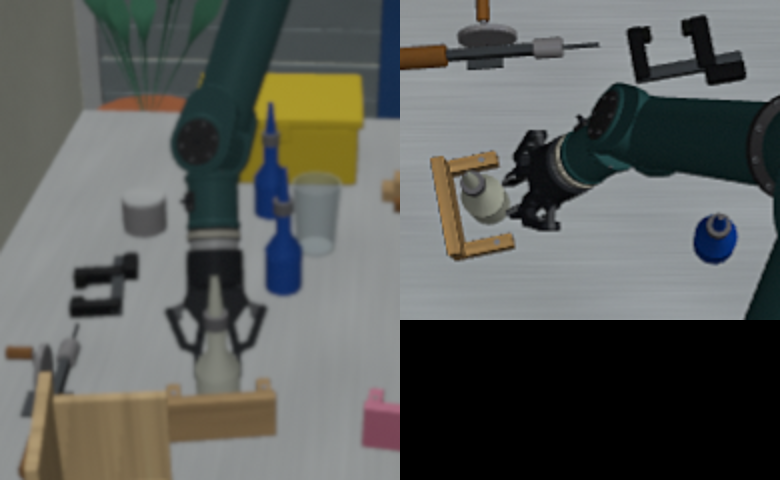

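play_rows(
  rows=[
    [[0,0,0],[-0.5,3,0],0.4],
    [[0,0,0],[-0.5,3,0],0.4],
    [[0,0,0],[-0.5,3,0],0.4],
    [[0,0,0],[-0.5,2,0],0.4],
    [[0,0,0],[0,1,0],0.4],
    [[0,0,0],[0,0,0],0.4],
  ],
)

```text
time_s: 8.8
ee_pos: [0.5535, 0.166, 0.0163]
tool_rot: [[-0.116, 0.99, -0.08], [0.817, 0.141, 0.56], [0.565, -0.0, -0.825]]
ft_force: [0.9, -0.5, 1.3]
width: 0.403
```

```bash
python3 look.py 7; python3 bot.py 7
```

```text
8.9 [0.55350272 0.16596713 0.0163225 ] [ 0.20827521 -0.23146094  0.86201425]
comp [264 209  17  26  78] [268.4 223.8]
comp [218 228  23  24 308] [230.9 241.1]
0.015 607 [0.498  0.1444 0.015 ] [0.6103 0.2376 0.0658] [0.5575 0.1992 0.0422]
0.056 278 [0.498  0.1441 0.0561] [0.6003 0.2354 0.0749] [0.541  0.1979 0.0645]
0.13 78 [0.5329 0.1775 0.1303] [0.5617 0.2062 0.1495] [0.5446 0.1894 0.1433]
```

play_rows(
  rows=[
    [[0,0,0],[-0.2,1,0],0.4],
    [[0,0,0],[-0.2,1,0],0.4],
    [[0,0,0],[-0.2,1,0],0.4],
    [[0,0,0],[-0.2,1,0],0.4],
  ],
)

```text
time_s: 9.3
ee_pos: [0.5526, 0.17, 0.0163]
tool_rot: [[-0.116, 0.99, -0.08], [0.817, 0.141, 0.56], [0.565, -0.0, -0.825]]
ft_force: [0.6, -2.1, 0.4]
width: 0.398
```

play_rows(
  rows=[
    [[0,0,0],[0,1,0],0.4],
    [[0,0,0],[0,0,0],0.4],
  ],
)

```text
time_s: 9.5
ee_pos: [0.5525, 0.1711, 0.0163]
tool_rot: [[-0.116, 0.99, -0.08], [0.817, 0.141, 0.56], [0.566, -0.001, -0.825]]
ft_force: [0.3, -2.1, 0.3]
width: 0.398
```

```bash
python3 look.py 8; python3 bot.py 8
```

```text
9.6 [0.55246919 0.17107463 0.01631645] [ 0.11033864 -1.97457581  0.39816251]
comp [262 209  18  26  81] [266.6 224.5]
comp [217 228  22  25 305] [229.3 241.6]
0.015 629 [0.4951 0.1492 0.0151] [0.6096 0.2391 0.0659] [0.5555 0.202  0.0429]
0.056 314 [0.4951 0.1487 0.0561] [0.6002 0.2382 0.0749] [0.5399 0.2061 0.064 ]
0.13 80 [0.5323 0.1826 0.1306] [0.5611 0.2113 0.1498] [0.544  0.1948 0.1435]
```

View pics/c8.png

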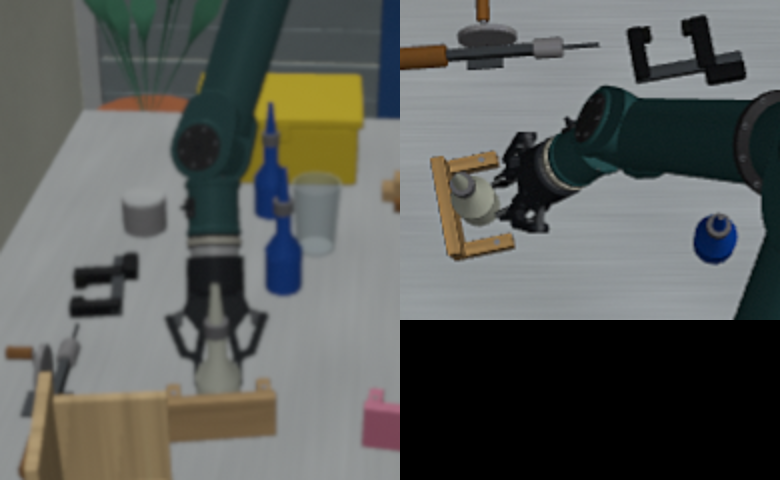

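play_rows(
  rows=[
    [[0,0,0],[0,1,0],0.4],
    [[0,0,0],[0,0,0],0.4],
  ],
)

```text
time_s: 9.8
ee_pos: [0.5526, 0.1714, 0.0161]
tool_rot: [[-0.115, 0.99, -0.08], [0.817, 0.14, 0.559], [0.565, -0.001, -0.825]]
ft_force: [0.1, -3.6, 1.1]
width: 0.4
```

play_rows(
  rows=[
    [[0,0,0],[0,1,0],0.4],
    [[0,0,0],[0,0,0],0.4],
  ],
)

```text
time_s: 10.0
ee_pos: [0.5527, 0.1717, 0.016]
tool_rot: [[-0.115, 0.99, -0.08], [0.817, 0.14, 0.559], [0.564, -0.001, -0.826]]
ft_force: [0.2, -5.1, 3.2]
width: 0.398
```

The TCP no longer advances and the force keeps rising, so the bottle is against the back board. Retreating now.

play_rows(
  rows=[
    [[0,0,0],[0.5,-3,0],0.4],
    [[0,0,0],[0.5,-4,0],0.4],
    [[0,0,0],[1,-8,0],0.4],
    [[0,0,0],[2,-15,0],0.4],
    [[0,0,0],[2,-20,0],0.4],
    [[0,0,0],[3,-25,0],0.4],
    [[0,0,0],[3,-25,0],0.4],
    [[0,0,0],[0,0,0],0.4],
  ],
)

```text
time_s: 10.8
ee_pos: [0.5666, 0.0656, 0.0147]
tool_rot: [[-0.109, 0.991, -0.074], [0.82, 0.132, 0.556], [0.561, -0.0, -0.828]]
ft_force: [0.6, -0.4, -0.9]
width: 0.401
```

play_rows(
  rows=[
    [[0,0,0],[0,0,30],0.4],
    [[0,0,0],[0,0,30],0.4],
    [[0,0,0],[0,-10,30],0.4],
    [[0,0,0],[0,0,0],0.4],
    [[0,0,0],[0,0,0],0.4],
  ],
)

```text
time_s: 11.3
ee_pos: [0.5649, 0.062, 0.1066]
tool_rot: [[-0.116, 0.99, -0.078], [0.817, 0.14, 0.559], [0.565, 0.001, -0.825]]
ft_force: [-0.2, -0.2, -0.1]
width: 0.4
```

```bash
python3 look.py 9; python3 bot.py 9;python3 - <<'E'
from m import *
T=pickle.load(open('top9.pkl','rb'))
P=cloud(T,195,205,255,280)
q=P[(P[:,2]>.13)&(P[:,2]<.15)]; c=(q.min(0)+q.max(0))/2
n=P[(P[:,2]>.17)]; print('collar',c,'nozzle',n.min(0),n.max(0))
f=P[(P[:,2]>.04)&(P[:,2]<.07)&(P[:,1]<.2)]; print('foot',f.min(0),f.max(0))
O=np.array([.5396,.2243]);bx=np.array([-.196,.981]);by=np.array([-.981,-.196])
d=c[:2]-O;print('bay frame',d@bx,d@by)
E
python3 - <<'E'
import cv2
a=cv2.imread('pics/side9.png');b=cv2.imread('pics/top9.png')
cv2.imwrite('pics/s9c.png',cv2.resize(a[180:340,200:360],None,fx=3.5,fy=3.5))
E
```

```text
11.4 [0.56374311 0.06265802 0.10542606] [-0.28272222 -0.20724638  0.11208984]
comp [306 193  19  28  97] [311.2 209. ]
comp [217 228  22  24 314] [229.1 241.5]
0.015 503 [0.4978 0.1538 0.0151] [0.6108 0.2387 0.0659] [0.5567 0.2111 0.0432]
0.056 293 [0.4978 0.1686 0.056 ] [0.603  0.2387 0.0749] [0.5368 0.2113 0.064 ]
0.13 84 [0.5324 0.1826 0.1303] [0.5628 0.2113 0.1498] [0.5436 0.1944 0.1436]
collar [0.54759119 0.19696241 0.14004271] nozzle [0.5398794 0.190775  0.1705345] [0.55126732 0.20148101 0.20419911]
foot [0.51800746 0.16856306 0.04083463] [0.57406773 0.19918805 0.06992519]
bay frame -0.028384450589487843 -0.0024811885462293765
```

View pics/top9.png

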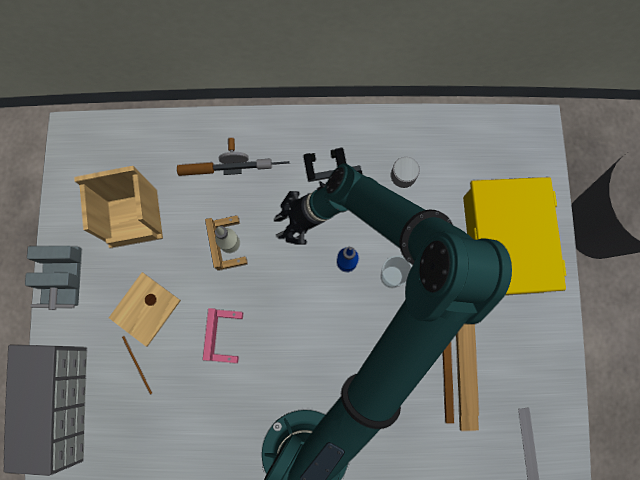

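View pics/s9c.png

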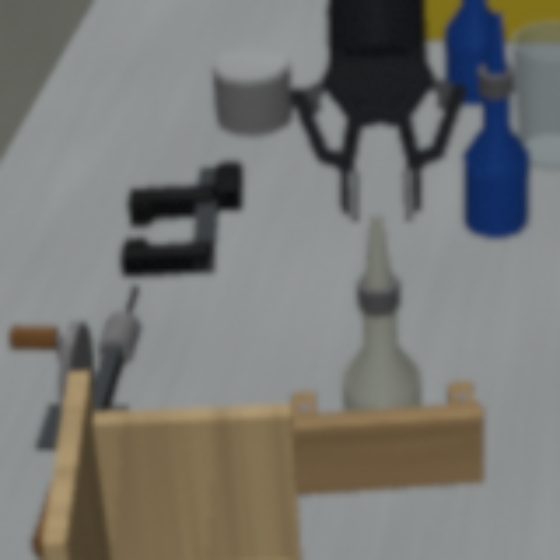

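The views show the bottle upright in the pine bay at top-view (228,240), touching the back board. The gripper is clear at (300,218) and the bystanders in view look unmoved. In the bay frame it measures x = -0.028, y = -0.002.

```bash
python3 - <<'E'
from rig import env
print(env.close_job())
E
```

```text
the job is handed in; nothing more can be done
None
```

The white glue bottle is standing upright in the pine bay, against the back board, and the job is handed in at about 11.4 s of the 58 s allowed. I pushed it about 410 mm along the bench, with the tool tilted 0.6 rad and the part-open fingers cradling its foot. The contact was roughly 20 mm above the bench.

- **Position:** the last check put the bottle at about x = -0.028, y = -0.002 m in the bay frame. That matches touching the back board. The collar and nozzle were centred over each other to within about 2 mm.
- **Contact with the board:** in the last two 1 mm push steps the tool moved only about 0.3 mm each and the force rose to 5 N. I then backed the fingers away. At hand-in the force read near zero with the fingers well clear.
- **Bystanders:** by eye, the ones visible in the last pictures looked unmoved. I did not measure them, and the arm partly hid the jar and clamp in the last top view.
- **Disagreement:** the first two estimates of the bay's centre line, one from the back board and one from the side tips, differed by about 3 mm. That is well inside the ±30 mm allowed.

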